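# Hold the spring catch down and slide the spice tray past it

### The arm

A 6-joint arm with a two-finger parallel gripper is mounted at the origin on a cart in front of the work surface, level with it; the furniture and walls round the work are solid. World frame = base frame: x ahead of the robot, y to its left, z up, the work surface at z = 0. Lengths are in mm, angles in degrees, forces in N, time in s.
With the tool pointing down it reaches from about 300 to 850 mm from the base axis. Payload 4.2 kg.
Tool frame: the origin (TCP) lies midway between the tips of the shut fingers; the grasp point (between the pads) lies 19 mm behind it; z points along the fingers, y is the line along which they close (so a half turn about z gives the same grasp; the last joint's range is limited). The gripper opens to 91 mm and grips with 3 to 60 N. Pads are 32 mm wide; open, the fingers measure 118 mm over their backs; the gripper's body (76 mm by 178 mm) begins 60 mm behind the grasp point.
Start: joints at [-69.958, 18.312, 89.639, -0, 72.044, -1.146], TCP at [207.826, -536.145, 213.976] pointing down, gripper open.
Joint ranges: [-177.97, 177.97], [-48.28, 115.42], [12.27, 149.76], [-77.06, 257.06], [2.81, 150.46], [-146.56, 146.56]. Speed limits (degrees/s): [147.25, 147.25, 180, 180, 180, 180].

### API

Orientations are given as [roll, pitch, yaw] about the fixed x, y, z axes, in that order (R = Rz(yaw) Ry(pitch) Rx(roll)).
In Python, from workcell import env gives the robot as it stands.
- The arm moves only by the tool drive_effector, called after "Call:" by a JSON object that holds its "api" and its "payload". Schema: {"type":"object","properties":{"increments":{"type":"array","items":{"type":"array","items":{"type":"array","items":{"type":"number"},"minItems":6,"maxItems":6},"minItems":1,"maxItems":8},"minItems":1,"maxItems":1},"jaw":{"type":"number"},"clamp_n":{"type":"number"},"only":{"type":"string"},"quiet":{"type":"boolean"},"lines":{"type":"string"}},"required":["increments"],"additionalProperties":false}. increments is a list that holds a single list of rows (three levels of brackets), with 1 to 8 rows, each of 6 numbers: dx, dy, dz in shares of the most that a row can go, 1 being 50 mm, then a rotation vector rx, ry, rz in units of 2 degrees; each row shifts and turns the commanded pose from where the row before left it, along the tool's axes as they then stand; what a row does not reach is not made up. A row lasts 1/10 s, in which the tool goes at most 50 mm and 8.59 degrees, less where a joint would pass 70% of its speed; a pose out of reach is approached as far as the arm can. jaw is the finger opening in mm, set as the call begins (left out keeps the last). The fingers move at their own pace and stop on an object; clamp_n is the grip in N (left out, the last holds). Time passes only in rows, so rows that do not move let the fingers close. The tool returns the time, the measured TCP pose, the force, the opening and the grip force at its end. only (a regular expression) keeps the lines of the reply that match it, lines (a string "A,B") keeps lines A to B, and quiet returns only ok. Input that does not fit is refused with a message, and nothing moves.
- env.state(): the state, without advancing time (a new reading comes with each control period).
- env.grab_frame(name): name is "scene" or "top" or "wrist"; returns the picture (384x512x3 uint8, blue, green, red); there is no depth.
- env.camera_model(name): a dict with "fx", "fy", "cx", "cy" (pixels), "D" ([k1, k2, p1, p2, k3] as OpenCV has them; the pictures are not rectified), "T" (4x4, takes a point from camera to world coordinates). Camera axes: x right, y up, looking along -z (the intrinsics and any distortion apply to the point x, -y, -z); pixel columns grow to the right and rows downward; lengths in mm; the calibration is good to about 2 mm. A picture is of the moment at which its call begins: read the wrist's pose just before it. camera_model takes no time and is no camera call; for the wrist camera it gives the pose at the moment of the call.
- env.job_done(): hands the job in; it is judged then, once.
The state is a dict: "time_s": time; "qpos": joint angles; "qvel": joint speeds; "effort": joint torques, N m; "ee_pos": TCP position; "ee_rot": TCP orientation; "force": force on the tool from outside, world axes, zero at the start; "torque": the same for the moment, N m; "gripper_width": finger opening in mm; "gripper_force": force on a finger pad.
Only numpy, scipy, OpenCV 4.12 (cv2) and the standard library are available. Lean on these libraries where they do the work, as an engineer would, in place of code of your own. Each camera call takes 0.05 s, during which the arm holds its last target. There are 200 camera calls.

### The job

The spice tray on its wooden rack is kept from sliding by a spring catch. Without gripping or lifting anything, press the red catch bar down with the fingertips and, keeping it held down, push the tray by its metal push plate to the left past the catch, all the way to its end stop, then let go of the bar so that the catch springs fully up behind the plate and locks the tray. Do not touch the shakers in the tray, keep them standing, and leave the honey jar, the soup tin and the lemon where they are.

Things in the scene. Friction and masses are not known exactly. Their poses are not given: they have to be found in the camera images.
- rack: fixed wooden rack, 175 mm (x) by 280 mm (y), board 10 mm thick. Origin on the worktop under the middle of its length; x away from the robot, y left along the slide, z up; yaw up to 0.3 rad. All offsets below are in this frame. The shakers (tops at most 103 mm high) stand along x = 45 mm; the red bar lies along x = -55 mm, nearer the robot, over a steel housing 36 mm high
- spice_tray (a joint): slide of the wooden tray (70 x 170 x 36 mm) to rack +y, m: 0 right stop, 0.072 left end stop; starts at 0.002 to 0.026. Friction about 1.5 N, stays where left. With the catch up, the plate meets the nose at 0.040 and is stopped; with the bar 10 mm or more down it passes over; from 0.066 it is wholly past and the nose can rise behind it
- catch_bar (a joint): downward travel of the red catch bar, m: 0 up, 0.014 fully down (hard stop). A spring pushes it up with 4 N at the top and 9 N fully down. The steel nose is part of the bar. While the plate is over the nose it keeps the bar about 10 mm down by itself
- bar_top (a point): centre of the top face of the red bar, moves with it; rack x = -55, y = -47.5 mm. The bar is a flat strip 34 mm wide (x), 165 mm long (y), its top 60 mm above the worktop when up, 46 mm when fully down; press it anywhere along its length, the fingertip may slide along it
- nose_top (a point): centre of the top of the steel nose, 20 mm (x) by 12 mm (y), 16 mm above the top of the bar, at rack x = -24, y = 3 mm, beside the strip where the finger runs (the strip itself stays free)
- push_face (a point): centre of the right (-y) face of the metal push plate, over the bar's middle line: rack x = -55, y = -57 mm plus the tray's joint value, 80 mm high. Push here to rack +y. The plate is 14 mm thick, spans rack x = -76 to 12 mm and 66 to 94 mm above the worktop. A fingertip holding the bar down just right of the plate pushes it with its side
- shaker_0: a loose shaker, 40 mm in diameter and 85 mm tall, white contents and grey perforated cap, standing in the spice tray; origin at the centre of its underside, z up. Not to be touched by the robot
- shaker_1: a loose shaker, 40 mm in diameter and 85 mm tall, dark grey contents and grey perforated cap, standing in the spice tray; origin at the centre of its underside, z up. Not to be touched by the robot
- shaker_4: a loose shaker, 40 mm in diameter and 75 mm tall, pale green contents and grey perforated cap, standing in the spice tray; origin at the centre of its underside, z up. Not to be touched by the robot
- honey_jar: loose jar with a red lid, 65 mm in diameter, 100 mm tall, left of the rack; origin at the centre of its underside. Leave it alone
- soup_tin: loose tin, 75 mm in diameter, 58 mm tall, right of the rack; origin at the centre of its underside. Leave it alone
- lemon: loose lemon, 78 x 55 x 56 mm, in front of the rack on the left; origin at its underside. Leave it alone

How it is judged (in metres and radians):
On the way, in this order (a step that is already met when the one before it is completed fails the run):
1. the fingers hold the red bar down (10 mm or more) while the tray is still before the catch (value of joint catch_bar above 0.01 m and value of joint spice_tray below 0.044 m and contact force between the fingers and catch_bar above 1 N), for 0.1 s.
2. the push plate slides over the nose while the fingers hold the bar down (value of joint spice_tray above 0.048 m and value of joint catch_bar above 0.009 m and contact force between the fingers and catch_bar above 1 N), for 0.02 s.
At the end, for the whole second after the job is handed in: the tray is at its left end (joint at least 65.5 mm of 72), the catch has sprung up behind the plate (bar within 3 mm of its top), tray and bar are at rest, and the three shakers stand upright (within 0.15 rad) on the tray floor (value of joint spice_tray above 0.0655 m and value of joint catch_bar below 0.003 m and velocity of joint each of spice_tray, catch_bar below 0.01 m/s and angle between each of shaker_0, shaker_1, shaker_4's own z axis and vertical below 0.15 rad and z of each of shaker_0, shaker_1, shaker_4 in the frame of rack below 0.025 m); the robot touches nothing.
It fails at once if the robot touches a shaker (contact force between any of the fingers, the arm and shaker_0 above 0.5 N or contact force between any of the fingers, the arm and shaker_1 above 0.5 N or contact force between any of the fingers, the arm and shaker_4 above 0.5 N).
It fails at once if a shaker is tipped (over 0.4 rad) or lifted (over 15 mm) (angle between any of shaker_0, shaker_1, shaker_4's own z axis and vertical above 0.4 rad or height (world z) of any of shaker_0, shaker_1, shaker_4 above 0.033 m).
It fails at once if the honey jar, the soup tin or the lemon is moved by more than 15 mm (distance of any of honey_jar, soup_tin, lemon from where it was at the start of the episode above 0.015 m).
It also fails if it takes over 42 s, if anything falls off the work surface, if the arm or the gripper's body presses on something with over 40 N, if the wrist force passes 120 N, or if a joint passes its speed limit or range.

## Working session

There is one attempt and no reset: what is moved stays moved. The work goes in short steps, Python scripts to look and compute and a tool call to move; the robot and the scene stay as the last step left them, time stands still between calls to the robot, and variables do not carry over. Pictures are saved under pics/ and viewed, at most 10 in all, crops included, and the job is handed in when it is done.

```bash
ls; mkdir -p pics
```

Run:
```python
from workcell import env
import cv2
for n in ("scene","top"):
    cv2.imwrite(f"pics/{n}0.png",env.grab_frame(n)); m=env.camera_model(n); print(n,m)
s=env.state();print(s['ee_pos'],s['ee_rot'],s['time_s'],s['gripper_width'])
```

```text
pics
workcell.py
scene {'fx': 354.22895213414034, 'fy': 354.22895213414034, 'cx': 256.22478250415315, 'cy': 197.12746353658585, 'D': array([-0.06344926,  0.        ,  0.        ,  0.        ,  0.        ]), 'T': array([[-8.73687687e-01,  2.28472889e-01, -4.29499668e-01,
         6.28942369e+01],
       [-4.86486230e-01, -4.08525169e-01,  7.72294202e-01,
         7.61421882e+02],
       [ 9.86863039e-04,  8.83689609e-01,  4.68072325e-01,
         4.98989102e+02],
       [ 0.00000000e+00,  0.00000000e+00,  0.00000000e+00,
         1.00000000e+00]])}
top {'fx': 349.5508797100467, 'fy': 349.5508797100467, 'cx': 257.41446488890136, 'cy': 191.0216381346302, 'D': array([-0.05259928,  0.        ,  0.        ,  0.        ,  0.        ]), 'T': array([[ 6.67028778e-03,  9.80929418e-01, -1.94249798e-01,
         3.02997433e+02],
       [-9.99971239e-01,  7.24437135e-03,  2.24515566e-03,
         7.51299247e+01],
       [ 3.60955691e-03,  1.94229236e-01,  9.80949527e-01,
         9.40344283e+02],
       [ 0.00000000e+00,  0.00000000e+00,  0.00000000e+00,
         1.00000000e+00]])}
[ 207.65102082 -535.72071417  213.20936607] [-1.79909778e+02 -5.03123531e-04  2.11876008e+01] 0.1 91.21008245456856
```

View pics/scene0.png

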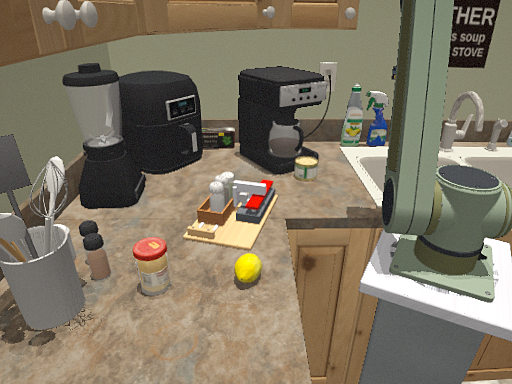

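View pics/top0.png

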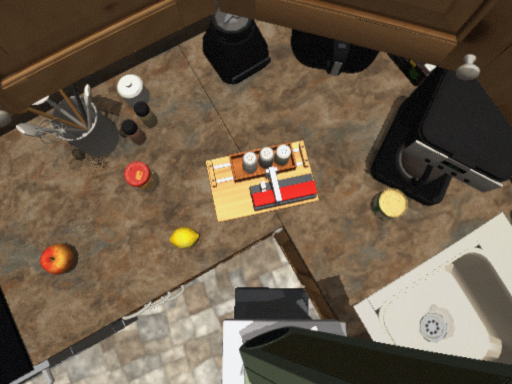

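The top view shows the rack around (262,180), with the red bar around (285,190) crossed by the grey plate near (272,183). The shakers are at (250,160), (266,157) and (284,153). The lemon is at (184,238), the jar at (138,175) and the tin at (392,203). The scene view has the bar near (262,195). Next I'll enlarge both views and measure.

Create h.py:
```python
import numpy as np, cv2
from workcell import env
def ray(m,uv):
    K=np.array([[m['fx'],0,m['cx']],[0,m['fy'],m['cy']],[0,0,1]])
    p=cv2.undistortPoints(np.array(uv,float).reshape(-1,1,2),K,m['D']).reshape(-1,2)
    d=np.c_[p[:,0],-p[:,1],-np.ones(len(p))]@m['T'][:3,:3].T
    return m['T'][:3,3],d
def plane(m,uv,z):
    o,d=ray(m,uv); return o+d*((z-o[2])/d[:,2])[:,None]
def tri(m1,u1,m2,u2):
    o1,d1=ray(m1,[u1]);o2,d2=ray(m2,[u2]);d1=d1[0];d2=d2[0]
    t=np.linalg.lstsq(np.c_[d1,-d2],o2-o1,rcond=None)[0]
    a=o1+t[0]*d1;b=o2+t[1]*d2
    return (a+b)/2,np.linalg.norm(a-b)
```

Run:
```python
from h import *
t=cv2.imread('pics/top0.png');s=cv2.imread('pics/scene0.png')
a=cv2.resize(t[135:225,200:325],None,fx=6,fy=6,interpolation=cv2.INTER_CUBIC)
b=cv2.resize(s[165:250,180:285],None,fx=7,fy=7,interpolation=cv2.INTER_CUBIC)
cv2.imwrite('pics/tc.png',a);cv2.imwrite('pics/sc.png',b)
mt=env.camera_model('top')
h=cv2.cvtColor(t,cv2.COLOR_BGR2HSV)
red=((h[...,0]<5)|(h[...,0]>174))&(h[...,1]>170)&(h[...,2]>90)
red[:, :230]=0; red[:, 330:]=0; red[:140]=0; red[225:]=0
ys,xs=np.nonzero(red)
r=cv2.minAreaRect(np.c_[xs,ys].astype(np.float32)); bx=cv2.boxPoints(r)
print(len(xs),bx); P=plane(mt,bx,60);print(P.round(1)); print(P.mean(0))
tan=(h[...,0]>12)&(h[...,0]<26)&(h[...,1]>70)&(h[...,2]>120)
tan=tan.astype(np.uint8); 
m=np.zeros_like(tan);m[138:222,203:322]=tan[138:222,203:322]
m=cv2.morphologyEx(m,cv2.MORPH_OPEN,np.ones((3,3)))
ys,xs=np.nonzero(m);bx=cv2.boxPoints(cv2.minAreaRect(np.c_[xs,ys].astype(np.float32)))
print(bx);P=plane(mt,bx,10);print(P.round(1),P.mean(0))
```

```text
744 [[251.19756 193.3318 ]
 [313.945   179.60579]
 [316.8285  192.78752]
 [254.08105 206.51353]]
[[471.2  89.   60. ]
 [508.5 -73.1  60. ]
 [473.8 -79.6  60. ]
 [437.1  81.3  60. ]]
[472.65054551   4.4136567   60.        ]
[[203. 138.]
 [321. 138.]
 [321. 221.]
 [203. 221.]]
[[ 637.6  226.5   10. ]
 [ 640.3 -104.5   10. ]
 [ 406.7  -97.7   10. ]
 [ 404.5  217.8   10. ]] [522.28883734  60.5337716   10.        ]
```

View pics/tc.png

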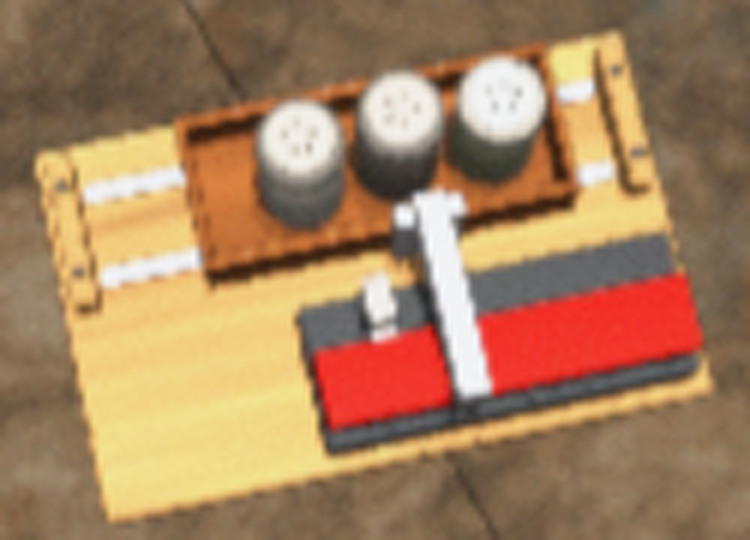

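View pics/sc.png

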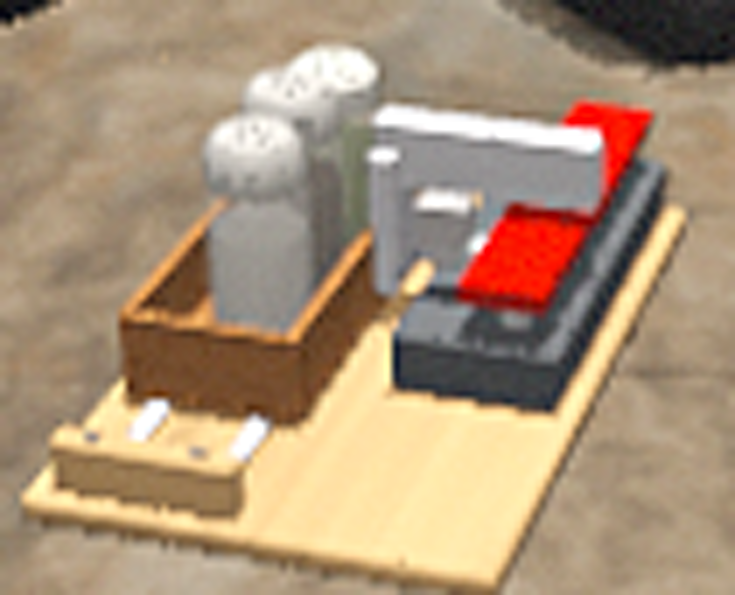

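The crops show the bar as one red strip with the plate bridging it. There is free bar both sides, and the nose lies left of the plate at crop pixel (380,305). I'll triangulate the bar corners for height and find the plate's right edge.

Run:
```python
from h import *
mt=env.camera_model('top');ms=env.camera_model('scene')
T=lambda u,v:((u+.5)/6-.5+200,(v+.5)/6-.5+135)
S=lambda u,v:((u+.5)/7-.5+180,(v+.5)/7-.5+165)
for n,a,b in [('barLfar',(315,350),(460,297)),('barLnear',(330,427),(546,306)),('barRnear',(703,350),(652,112)),('barRfar',(688,275),(577,102)),
  ('plateNearL',(460,395),(603,133)),('boardLnear',(110,520),(497,588)),('boardLfar',(37,155),(25,497)),('boardRnear',(712,388),(685,212))]:
    p,e=tri(mt,T(*a),ms,S(*b)); print(n,p.round(1),round(e,1))
yaw=np.radians(12.9);X=np.array([np.cos(yaw),np.sin(yaw)]);Y=np.array([-X[1],X[0]])
c=np.array([472.65,4.41]); O=c+55*X+47.5*Y; print('O',O)
B=plane(mt,[T(*p) for p in [(110,520),(37,155),(620,33),(712,388)]],10)[:,:2]
print('board centre',B.mean(0), (B-O)@np.c_[X,Y])
for p in [(460,395),(492,390),(415,195),(450,195)]:
    q=plane(mt,[T(*p)],94)[0,:2]-O; print('plate',q@X,q@Y)
for rx,ry in [(-56,-95),(-56,-90),(-56,2)]: print(rx,ry,O+rx*X+ry*Y)
```

```text
barLfar [472.2  86.2  52.8] 3.2
barLnear [439.   79.7  54.8] 1.7
barRnear [474.6 -79.4  58.3] 1.7
barRfar [507.5 -74.   57.7] 1.1
plateNearL [445.   26.6 100.5] 2.8
boardLnear [403.7 177.9   5.1] 2.3
boardLfar [572.4 216.4   8.3] 1.0
boardRnear [465.6 -92.4   8. ] 1.1
O [515.65748517  62.9899131 ]
board centre [518.98772113  62.23903739] [[ -82.99957145  136.87411077]
 [  89.55512329  136.84129323]
 [  88.97797427 -139.86436191]
 [ -83.21931936 -139.75264237]]
plate -74.60909826673121 -20.0656718972002
plate -75.42312100080399 -33.340985906122754
plate 11.854498173135164 -20.939742771833465
plate 8.706511006474221 -35.20474475771363
-56 -95 [482.27961932 -42.11440684]
-56 -90 [481.16336874 -37.24060087]
-56 2 [460.62435806  52.437429  ]
```

Careful with the scale: shifts go in shares of 50 mm and turns go in units of 2 degrees. That gives: -26.6 mm is -0.532, 23.6 mm is 0.472, 8.3 degrees is 4.15.

Call:
{"api": "drive_effector", "payload": {"increments": [[[0, 0, 0, 0, 0, 4.15], [0.472, -0.532, 0, 0, 0, 0], [0.472, -0.532, 0, 0, 0, 0], [0.472, -0.532, 0, 0, 0, 0], [0.472, -0.532, 0, 0, 0, 0], [0.472, -0.532, 0, 0, 0, 0], [0.472, -0.532, 0, 0, 0, 0], [0.472, -0.532, 0, 0, 0, 0]]], "jaw": 0, "clamp_n": 20}}

```text
time_s: 0.9
ee_pos: [327.5, -316.4, 213.6]
ee_rot: [-180.0, 0.0, 12.9]
force: [0.3, -0.2, 0.8]
gripper_width: 30.1
gripper_force: 0.0
```

Call:
{"api": "drive_effector", "payload": {"increments": [[[0.472, -0.532, 0, 0, 0, 0], [0.472, -0.532, 0, 0, 0, 0], [0.472, -0.532, 0, 0, 0, 0], [0.472, -0.532, 0, 0, 0, 0], [0.472, -0.532, 0, 0, 0, 0], [0.472, -0.532, 0, 0, 0, 0], [0.472, -0.532, 0, 0, 0, 0], [0, 0, 0, 0, 0, 0]]]}}

```text
time_s: 1.7
ee_pos: [448.1, -96.5, 213.6]
ee_rot: [-179.9, -0.0, 13.2]
force: [-0.6, -0.2, -0.8]
gripper_width: 0.4
gripper_force: 0.0
```

Call:
{"api": "drive_effector", "payload": {"increments": [[[0, 0, 0, 0, 0, 0], [0, 0, 0, 0, 0, 0]]]}}

```text
time_s: 1.9
ee_pos: [446.2, -100.1, 213.7]
ee_rot: [180.0, 0.1, 12.9]
force: [0.1, -0.3, 0.7]
gripper_width: 0.4
gripper_force: 0.0
```

Run:
```python
from h import *
w=env.camera_model('wrist');f=env.grab_frame('wrist');cv2.imwrite('pics/w1.png',f)
s=env.state();print(s['ee_pos'],s['ee_rot'],s['force'])
h=cv2.cvtColor(f,cv2.COLOR_BGR2HSV)
red=(((h[...,0]<5)|(h[...,0]>174))&(h[...,1]>170)&(h[...,2]>90)).astype(np.uint8)
cs,_=cv2.findContours(red,cv2.RETR_EXTERNAL,cv2.CHAIN_APPROX_SIMPLE)
for c in cs:
    if cv2.contourArea(c)>150:
        b=cv2.boxPoints(cv2.minAreaRect(c)); print(b.round(1).tolist(),plane(w,b,60).round(1).tolist())
```

```text
[ 446.24213149 -100.28126345  213.81158398] [1.79988838e+02 3.62721160e-02 1.28136561e+01] [-0.24022593 -0.5823618  -0.36280024]
[[143.0, 111.0], [243.0, 111.0], [243.0, 144.0], [143.0, 144.0]] [[486.2, 22.6, 60.0], [507.8, -72.8, 60.0], [476.4, -79.6, 60.0], [454.1, 18.2, 60.0]]
[[77.0, 111.0], [119.0, 111.0], [119.0, 144.0], [77.0, 144.0]] [[471.9, 85.8, 60.0], [481.0, 45.5, 60.0], [448.8, 41.8, 60.0], [439.4, 83.1, 60.0]]
```

View pics/w1.png

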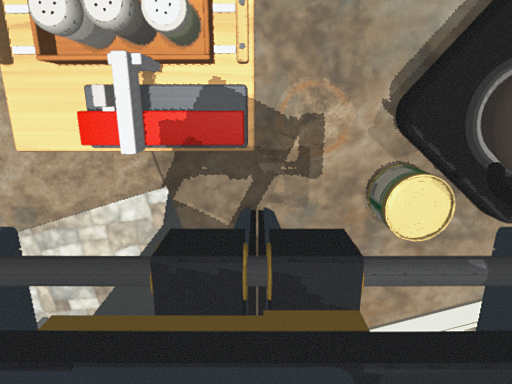

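The wrist view shows the red bar at rows 111–144, columns 77–243, crossed by the plate at columns 112–143, and the tin at (418,205). The bar centre comes out at (473.8, 4.2), agreeing with the top view. I'll move above the bar, right of the plate.

To row units: 35 mm is 0.7, 30 mm is 0.6.

Call:
{"api": "drive_effector", "payload": {"increments": [[[0.48, -0.532, 0, 0, 0, 0], [0.48, -0.532, 0, 0, 0, 0], [0, 0, 0.7, 0, 0, 0], [0, 0, 0.7, 0, 0, 0], [0, 0, 0.7, 0, 0, 0], [0, 0, 0.6, 0, 0, 0], [0, 0, 0, 0, 0, 0], [0, 0, 0, 0, 0, 0]]]}}

```text
time_s: 2.75
ee_pos: [481.9, -37.7, 79.4]
ee_rot: [180.0, 0.0, 12.8]
force: [-1.3, -0.1, -0.2]
gripper_width: 0.5
gripper_force: 0.0
```

```bash
python3 -c "
from h import *
a=env.grab_frame('scene')[165:250,180:285];b=env.grab_frame('top')[135:225,200:325]
o=np.hstack([cv2.resize(a,(400,324)),cv2.resize(b,(400,324))]);cv2.imwrite('pics/c2.png',o)"
```

```text
(no output)
```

View pics/c2.png

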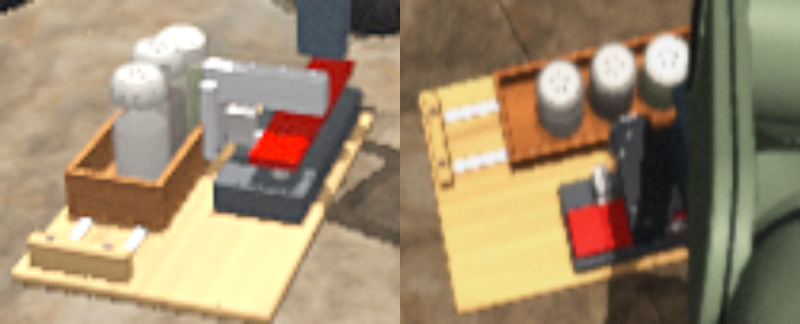

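The fingertip hangs right over the red bar, right of the plate, at (325,50) in the left half. Now pressing.

To row units: 8 mm is 0.16, 6 mm is 0.12.

Call:
{"api": "drive_effector", "payload": {"increments": [[[0, 0, 0.16, 0, 0, 0], [0, 0, 0.12, 0, 0, 0], [0, 0, 0.08, 0, 0, 0], [0, 0, 0.08, 0, 0, 0], [0, 0, 0, 0, 0, 0]]]}}

```text
time_s: 3.35
ee_pos: [481.7, -36.9, 56.9]
ee_rot: [180.0, 0.0, 12.9]
force: [-0.9, -1.0, 4.5]
gripper_width: 0.3
gripper_force: 2.3
```

Call:
{"api": "drive_effector", "payload": {"increments": [[[0, 0, 0.08, 0, 0, 0], [0, 0, 0.08, 0, 0, 0], [0, 0, 0.04, 0, 0, 0], [0, 0, 0, 0, 0, 0], [0, 0, 0, 0, 0, 0]]]}}

```text
time_s: 3.85
ee_pos: [481.7, -37.0, 47.6]
ee_rot: [180.0, 0.0, 12.9]
force: [-2.0, -0.7, 7.1]
gripper_width: 0.2
gripper_force: 3.9
```

To row units: 1 mm is 0.02.

Call:
{"api": "drive_effector", "payload": {"increments": [[[0, 0, 0.02, 0, 0, 0], [0, 0, 0.02, 0, 0, 0], [0, 0, 0, 0, 0, 0], [0, 0, 0, 0, 0, 0]]]}}

```text
time_s: 4.25
ee_pos: [481.8, -37.0, 46.0]
ee_rot: [180.0, -0.0, 12.9]
force: [-2.9, 0.3, 10.5]
gripper_width: 0.5
gripper_force: 5.3
```

To row units: -8 mm is -0.16, -6 mm is -0.12.

Call:
{"api": "drive_effector", "payload": {"increments": [[[0, -0.16, 0, 0, 0, 0], [0, -0.16, 0, 0, 0, 0], [0, -0.16, 0, 0, 0, 0], [0, -0.16, 0, 0, 0, 0], [0, -0.12, 0, 0, 0, 0], [0, -0.1, 0, 0, 0, 0], [0, -0.1, 0, 0, 0, 0], [0, 0, 0, 0, 0, 0]]]}}

```text
time_s: 5.05
ee_pos: [473.3, 9.4, 46.4]
ee_rot: [179.8, -0.3, 13.0]
force: [0.8, -4.0, 8.1]
gripper_width: 0.4
gripper_force: 4.2
```

Call:
{"api": "drive_effector", "payload": {"increments": [[[0, -0.12, 0, 0, 0, 0], [0, -0.12, 0, 0, 0, 0], [0, -0.12, 0, 0, 0, 0], [0, -0.12, 0, 0, 0, 0], [0, -0.08, 0, 0, 0, 0], [0, 0, 0, 0, 0, 0], [0, 0, 0, 0, 0, 0]]]}}

```text
time_s: 5.75
ee_pos: [467.1, 36.6, 46.3]
ee_rot: [179.9, -0.3, 13.0]
force: [1.3, -3.8, 8.3]
gripper_width: 0.0
gripper_force: 4.2
```

To row units: -5 mm is -0.1, -4 mm is -0.08.

Call:
{"api": "drive_effector", "payload": {"increments": [[[0, -0.1, 0, 0, 0, 0], [0, -0.08, 0, 0, 0, 0], [0, -0.06, 0, 0, 0, 0], [0, 0, 0, 0, 0, 0], [0, 0, 0, 0, 0, 0]]]}}

```text
time_s: 6.25
ee_pos: [464.4, 48.2, 46.3]
ee_rot: [179.9, -0.3, 13.0]
force: [1.5, -4.9, 9.0]
gripper_width: 0.2
gripper_force: 4.2
```

Call:
{"api": "drive_effector", "payload": {"increments": [[[0, -0.04, 0, 0, 0, 0], [0, -0.02, 0, 0, 0, 0], [0, 0, 0, 0, 0, 0], [0, 0, 0, 0, 0, 0]]]}}

```text
time_s: 6.65
ee_pos: [463.9, 50.9, 46.3]
ee_rot: [179.8, -0.3, 13.0]
force: [1.5, -5.5, 8.4]
gripper_width: 0.6
gripper_force: 4.4
```

To row units: -2 mm is -0.04.

Call:
{"api": "drive_effector", "payload": {"increments": [[[0, -0.04, 0, 0, 0, 0], [0, 0, 0, 0, 0, 0], [0, 0, 0, 0, 0, 0]]]}}

```text
time_s: 6.95
ee_pos: [463.5, 52.6, 46.4]
ee_rot: [179.8, -0.3, 13.0]
force: [1.7, -6.6, 8.1]
gripper_width: 0.4
gripper_force: 6.5
```

Call:
{"api": "drive_effector", "payload": {"increments": [[[0, -0.04, 0, 0, 0, 0], [0, 0, 0, 0, 0, 0], [0, 0, 0, 0, 0, 0]]]}}

```text
time_s: 7.25
ee_pos: [463.5, 52.6, 46.4]
ee_rot: [179.6, -0.3, 13.1]
force: [2.6, -15.2, 7.8]
gripper_width: 0.5
gripper_force: 11.3
```

The pushing force jumped with no further motion, so the tray is at its end stop. I'll back off slightly and lift.

To row units: -15 mm is -0.3, 3 mm is 0.06.

Call:
{"api": "drive_effector", "payload": {"increments": [[[0, 0.04, 0, 0, 0, 0], [0, 0.06, 0, 0, 0, 0], [0, 0.04, 0, 0, 0, 0], [0, 0, -0.1, 0, 0, 0], [0, 0, -0.16, 0, 0, 0], [0, 0, -0.3, 0, 0, 0], [0, 0, -0.5, 0, 0, 0], [0, 0, -0.5, 0, 0, 0]]]}}

```text
time_s: 8.05
ee_pos: [461.7, 48.9, 123.4]
ee_rot: [-180.0, 0.1, 12.9]
force: [-0.2, 0.1, 0.1]
gripper_width: 0.3
gripper_force: 0.0
```

Call:
{"api": "drive_effector", "payload": {"increments": [[[0, 0, -0.7, 0, 0, 0], [0, 0, -0.7, 0, 0, 0], [0, 0.6, 0, 0, 0, 0], [-0.4, 0.6, 0, 0, 0, 0], [-0.6, 0.6, 0, 0, 0, 0], [-0.6, 0.6, 0, 0, 0, 0], [0, 0, 0, 0, 0, 0], [0, 0, 0, 0, 0, 0]]]}}

```text
time_s: 8.85
ee_pos: [410.8, -86.3, 193.0]
ee_rot: [-180.0, -0.0, 12.8]
force: [0.3, -0.2, 0.1]
gripper_width: 0.4
gripper_force: 0.0
```

Run:
```python
from h import *
a=env.grab_frame('scene')[165:250,180:285];b=env.grab_frame('top')[135:225,200:325]
o=np.hstack([cv2.resize(a,(400,324)),cv2.resize(b,(400,324))]);cv2.imwrite('pics/c3.png',o)
w=env.camera_model('wrist');cv2.imwrite('pics/w3.png',env.grab_frame('wrist'))
```

```text
(no output)
```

View pics/c3.png

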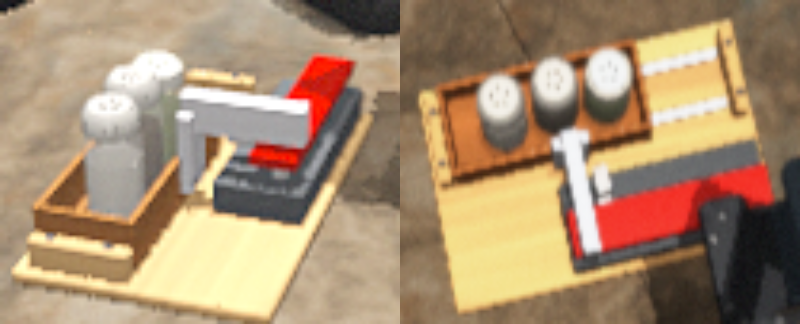

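View pics/w3.png

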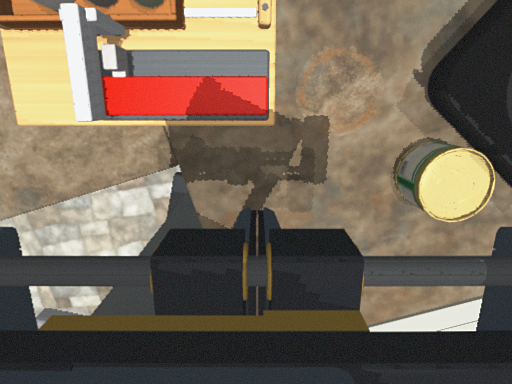

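The tray is against its left stop with the shakers upright. The nose shows to the right of the plate (600,185), and the bar's far corner sits at (356,60), where it was at the start, so the bar is up.

```bash
python3 -c "
from workcell import env
print(env.job_done())"
```

```text
the job is handed in; nothing more can be done
None
```

The job is handed in: the tray is at its left end stop with the catch up behind the plate and the shakers standing, as the last camera pictures show; the judge's verdict was not returned.

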